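Crank the slicer's blade shutter closed

TASK

Make the rotary slicer safe: take its loose crank from the drainer, fit it fully down on the square spindle, and with it turn the yellow shutter clockwise (seen from above) right up to its stop so that the black feed mouth is covered. Then lift the crank off and set it down gently, flat on the ribs and knob up, in the free half of the drainer nearer the robot. Touch the slicer only with the crank, and leave everything else where it stands.

Things in the scene. Friction and masses are not known exactly. Their poses are not given: they have to be found in the camera images.
- crank: loose steel crank, 0.28 kg, 113 mm long, lying at the start flat and knob up on the drainer. Origin: centre of the hub's underside; z up through the hub, x along the arm to the knob. Hub: square block 36 x 36 mm, 50 mm high, sides parallel to x and y. Arm: bar 22 mm wide, 10 mm thick, underside level with the hub's
- crank_socket (a point): middle of the mouth of the square socket in the hub's underside, same point and axes as the crank's origin. Socket 20.5 mm wide, 32 mm deep, with a chamfered mouth, sides parallel to x and y: it fits the spindle in four directions, 90 degrees apart
- crank_knob (a point): top centre of the crank's blue knob: an upright cylinder, 24 mm diameter, from 10 to 65 mm above the crank's underside, its axis 82 mm from the hub's. It is fixed to the arm and does not spin by itself
- slicer: rotary slicer fixed to the worktop: round white drum 200 mm across with a steel top 90 mm above its underside. Origin: centre of the underside, on the spindle's axis. The black feed mouth (56 x 52 mm, centre 55 mm from the axis) lies in the top on its +x side. Only the crank may touch it
- spindle_seat (a point): point on the spindle axis on top of its dark round shoulder (44 mm diameter, 103 mm above the worktop), where the underside of the fitted crank rests. The square steel shaft is 18 mm wide and rises 30 mm above this point, the last 6 mm tapered. The frame turns with the spindle: z up, x and y parallel to the square's sides, x towards the shutter
- spindle (a joint): angle of the spindle and its yellow shutter (66 x 76 mm plate just above the slicer's top, reaching 86 mm from the axis), rad; grows clockwise seen from above; starts between 0 and 0.7; at 3.0, its stop, the shutter covers the feed mouth. Stiff (about 0.22 N m), stays where left. The crank has about 0.13 rad of play either way on the square
- drainer: fixed ribbed white ceramic drainer, 400 mm (x) by 460 mm (y). Origin: centre of the underside. Tops of the ribs 18 mm above the worktop. The half with negative x, nearer the robot, is free but for the crank
- mug_low: blue ceramic mug, 84 mm wide, 88 mm high, handle to +y; lower of the stack. Origin: centre of underside. Not to be moved
- mug_top: white ceramic mug of the same size standing on the blue one. Origin: centre of underside. Not to be moved
- colander: red plastic colander, 176 mm across (216 mm over the handles), 85 mm high, standing on the drainer. Origin: centre of underside. Not to be moved
- timer: chrome egg timer, 66 mm across, 64 mm high. Origin: centre of underside. Not to be moved
- bottle: empty green glass bottle with flip-top stopper, 68 mm across, 242 mm high. Origin: centre of underside. Not to be moved
- soap: green washing-up liquid bottle, 60 mm across, 170 mm high, on the worktop behind the slicer. Origin: centre of underside. Not to be moved
- crock: terracotta crock of spoons, 110 mm across, about 230 mm high with the spoons. Origin: centre of underside. Not to be moved
There are look-alikes about, which are no part of the job. What is shaped like the crank but pink or red is not meant.

How it is judged:
By the outcome, as a careful person would: the job done as asked, in the order asked, and still so for the second after the job is handed in, with the robot touching nothing.
It also fails if it takes over 72 s, if anything falls off the work surface, if the arm or the gripper's body presses on something with over 40 N, if the wrist force passes 120 N, or if a joint passes its speed limit or range.

ROBOT

A 7-joint arm with a two-finger parallel gripper is mounted at the origin on the work surface. World frame = base frame: x ahead of the robot, y to its left, z up, the work surface at z = 0. Lengths are in m, angles in rad, forces in N, time in s.
With the tool pointing down it reaches from about 0.425 to 0.95 m from the base axis. Payload 4.7 kg.
Tool frame: the origin (TCP) lies midway between the tips of the shut fingers; the grasp point (between the pads) lies 19 mm behind it; z points along the fingers, y is the line along which they close (so a half turn about z gives the same grasp; the last joint's range is limited). The gripper opens to 85 mm and grips with 20 to 120 N. Pads are 22 mm wide; open, the fingers measure 114 mm over their backs; the gripper's body (76 mm by 85 mm) begins 54 mm behind the grasp point. The pads swing forward as they close: fully open they stand 13 mm farther back than shut.
Start: joints at [1.274, 0.469, -0.049, 1.532, 0.024, 1.141, -0.082], TCP at [0.179, -0.651, 0.231] pointing down, gripper open.
Joint ranges: [-2.59, 2.59], [-0.33, 1.99], [-1.39, 1.29], [0.1, 2.45], [-1.04, 4.18], [0.21, 1.99], [-2.66, 2.66]. Speed limits (rad/s): [2.57, 2.57, 3.14, 3.14, 3.14, 3.14, 3.14].

INTERFACE

Orientations are given as a unit quaternion [x, y, z, w].
In Python, from workcell import r, get_image gives the robot as it stands. The module is installed in compiled form; this text tells all that it offers.
- The arm moves only by the tool send_rows, never from a script. Its argument "motion" is a list of rows, each an object with "xyz": the shift along the world's x, y, z each as a share of 60 cm, from -1 to 1, a list of three; "rot": the turn, a rotation vector about the world's x, y, z each as a share of 360 degrees, from -1 to 1, a list of three. In form: [{"xyz": [dx, dy, dz], "rot": [rx, ry, rz]}, ...]. A call has 1 to 12 rows; each row shifts and turns the commanded pose from where the row before left it; what a row does not reach is not made up. A row lasts 1/8 s, in which the tool goes at most 62.5 mm and 10.7 degrees, less where a joint would pass 70% of its speed; a pose out of reach is approached as far as the arm can. A call with a number of a shift or a turn outside -1 to 1 is refused whole. A call with a gripper value outside its range is refused whole. "fingers" is the gripper command: -1 is fully open, 1 is shut, values between are in proportion, set as the call begins (left out, the last holds). The fingers move at their own pace and stop on an object; "grip_force" is the grip in N (left out, the last holds). Time passes only in rows, so rows that do not move let the fingers close. It gives the time, the measured TCP pose, the force, the opening and the grip force at its end, in the units of the state.
- r.read_state(): the state, without advancing time (a new reading comes with each control period).
- get_image(name): name is "scene" or "top" or "wrist"; returns a dict with "img" (480x640x3 uint8, blue, green, red), "fx", "fy", "cx", "cy" (pixels), "extrinsics" (4x4, takes a point from camera to world coordinates). Camera axes: x right, y down, z forward; pixel columns grow to the right and rows downward; lengths in m; the calibration is good to about 2 mm. A picture is of the moment at which its call begins. There is no depth.
- r.close_job(): hands the job in; it is judged then, once.
The state is a dict: "t": time; "q": joint angles; "joint_velocities": joint speeds; "tau": joint torques, N m; "eef_pos": TCP position; "eef_rot": TCP orientation; "ft_force": force on the tool from outside, world axes, zero at the start; "moment": the same for the moment, N m; "width": opening from 0.0 (shut) to 1.0 (fully open); "gripper_force": force on a finger pad.
Only numpy, scipy, OpenCV 4.12 (cv2) and the standard library are available. Lean on these libraries where they do the work, as an engineer would, in place of code of your own. Each camera call takes 0.05 s, during which the arm holds its last target. There are 200 camera calls.

## Working session

There is one attempt and no reset: what is moved stays moved. The work goes in short steps, Python scripts to look and compute and a tool call to move; the robot and the scene stay as the last step left them, time stands still between calls to the robot, and variables do not carry over. Pictures are saved under pics/ and viewed, at most 10 in all, crops included, and the job is handed in when it is done.

Besides the shell and the picture viewer there is one more tool, called after "Emit:" as name(argument=value, ...), one argument or row to a line, values as JSON. send_rows: Moves the arm, as the interface text tells. Its arguments: {"type":"object","properties":{"motion":{"type":"array"},"fingers":{"type":"number"},"grip_force":{"type":"number"}},"required":["motion"]}

```bash
mkdir -p pics
cat > h.py <<'E'
import numpy as np, cv2
from workcell import r, get_image
def ray(c,u,v):
    E=np.array(c["extrinsics"]); d=E[:3,:3]@np.array([(u-c["cx"])/c["fx"],(v-c["cy"])/c["fy"],1]); return E[:3,3],d
def onz(c,u,v,z):
    o,d=ray(c,u,v); return o+d*(z-o[2])/d[2]
def proj(c,p):
    E=np.array(c["extrinsics"]); q=E[:3,:3].T@(np.array(p)-E[:3,3]); return np.array([c["fx"]*q[0]/q[2]+c["cx"],c["fy"]*q[1]/q[2]+c["cy"]])
E
python3 - <<'E'
from h import *
for n in ["scene","top"]:
    c=get_image(n); cv2.imwrite(f"pics/{n}0.png",c["img"]); print(n,c["fx"],c["cx"],c["cy"],np.round(c["extrinsics"],3).tolist())
s=r.read_state(); print({k:np.round(v,3).tolist() for k,v in s.items()})
E
```

```text
scene 467.52178370608146 319.06066319954493 242.18390278836725 [[0.058, 0.802, -0.594, 1.106], [0.998, -0.055, 0.024, -0.013], [-0.014, -0.594, -0.804, 0.845], [0.0, 0.0, 0.0, 1.0]]
top 534.7194231287398 328.2343937495013 238.30039169469904 [[0.003, -0.99, 0.139, 0.364], [-1.0, -0.005, -0.011, 0.016], [0.012, -0.139, -0.99, 1.328], [0.0, 0.0, 0.0, 1.0]]
{'t': 0.1, 'q': [1.274, 0.469, -0.049, 1.534, 0.024, 1.141, -0.082], 'joint_velocities': [0.002, -0.002, -0.0, -0.002, 0.0, -0.001, -0.0], 'tau': [0.001, -51.152, -0.047, -23.839, 0.011, 0.004, 0.0], 'eef_pos': [0.179, -0.65, 0.23], 'eef_rot': [0.991, 0.134, -0.0, -0.001], 'ft_force': [-0.455, -0.507, 0.084], 'moment': [0.037, -0.014, -0.014], 'gripper_force': 0.0, 'width': 0.997}
```

View pics/top0.png

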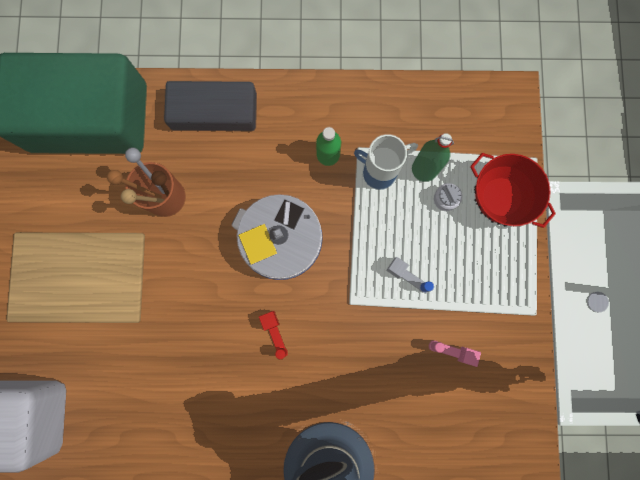

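View pics/scene0.png

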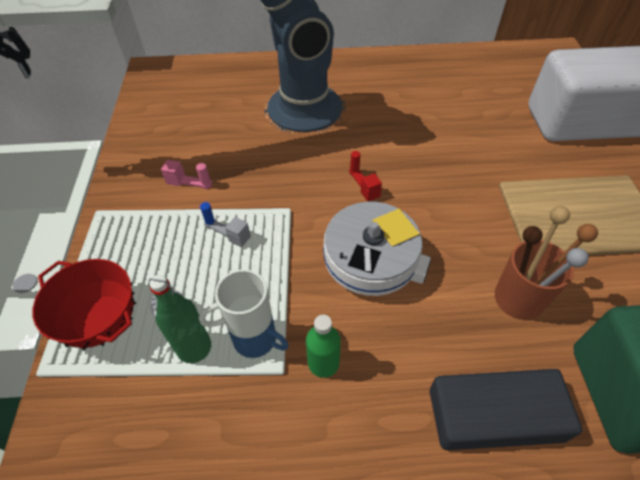

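The top view shows three crank-shaped things: grey steel with a blue knob on the drainer (hub about 397,268, knob 428,287), red (272,335) and pink (457,352), both on the worktop. I choose the steel one. The slicer spindle is at (278,236), the yellow shutter at (257,244) and the mouth at (289,213).

```bash
cat > m.py <<'E'
from h import *
c=get_image("top"); s=get_image("scene"); im=c["img"]
def blob(im,lo,hi,x0,x1,y0,y1):
    h=cv2.cvtColor(im,cv2.COLOR_BGR2HSV); m=cv2.inRange(h,lo,hi); k=np.zeros_like(m); k[y0:y1,x0:x1]=m[y0:y1,x0:x1]
    n,l,st,ce=cv2.connectedComponentsWithStats(k); i=1+np.argmax(st[1:,4]); 
    return ce[i],st[i],(l==i).astype(np.uint8)
def tri(a,b):
    (o1,d1),(o2,d2)=ray(c,*a),ray(s,*b); A=np.stack([d1,-d2],1); t=np.linalg.lstsq(A,o2-o1,rcond=None)[0]
    p,q=o1+t[0]*d1,o2+t[1]*d2; return (p+q)/2,np.linalg.norm(p-q)
B=((100,120,60),(130,255,255)); Y=((20,150,120),(32,255,255))
a=blob(im,*B,400,450,270,305);b=blob(s["img"],*B,190,225,195,235)
print("knob",a[0],b[0],tri(a[0],b[0]))
for f in (a,):
    print("knob top plane", onz(c,*f[0],0.075))
y=blob(im,*Y,220,300,200,290); rc=cv2.minAreaRect(cv2.findContours(y[2],0,1)[0][0]); bx=cv2.boxPoints(rc)
print("shutter",y[0],np.round([onz(c,*p,0.095)[:2] for p in bx],4).tolist(), onz(c,*y[0],.095))
y2=blob(s["img"],*Y,360,440,190,260); print("tri shutter",y2[0],tri(y[0],y2[0]))
print("hub approx",onz(c,397,267,0.068),"spindle",onz(c,278,234,.133))
C=np.hstack([cv2.resize(im[230:310,370:450],(400,400),interpolation=2),cv2.resize(im[190:290,230:330],(400,400),interpolation=2)]); cv2.imwrite("pics/crop1.png",C)
E
python3 m.py
```

```text
knob [426.68421053 286.17894737] [206.92090395 212.95480226] (array([ 0.42879647, -0.23209719,  0.05906978]), np.float64(0.0016464695616387967))
knob top plane [ 0.42806644 -0.22981303  0.075     ]
shutter [257.19300226 243.6523702 ] [[0.5456, 0.2108], [0.5717, 0.151], [0.5029, 0.121], [0.4772, 0.1805]] [0.52399218 0.16621494 0.095     ]
tri shutter [396.19687875 227.00480192] (array([0.52420006, 0.16746398, 0.09478642]), np.float64(0.0024487616466117865))
hub approx [ 0.47339289 -0.16183382  0.068     ] spindle [0.54125468 0.11516864 0.133     ]
```

View pics/crop1.png

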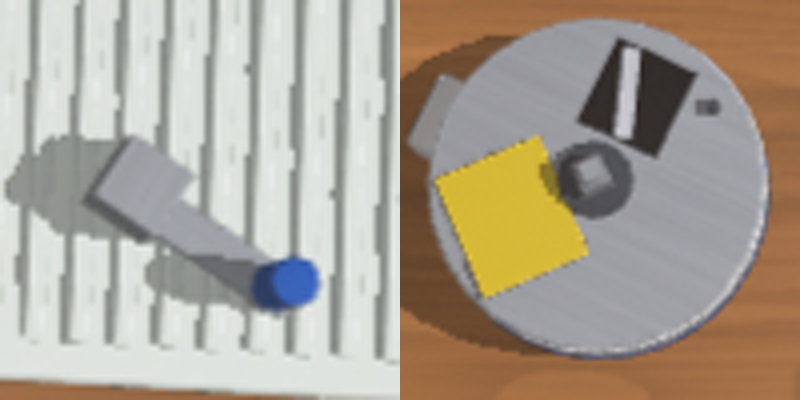

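The crop confirms the steel crank with the blue knob: hub top near (398.6,266), knob top (429.4,286), spindle top (278.2,233).

Run:
```python
from h import *
c=get_image("top")
h=onz(c,398.6,266,.068);k=onz(c,429.4,286,.083);d=k-h
print("hub",h,"knob",k,"len",np.linalg.norm(d[:2]),"yaw",np.degrees(np.arctan2(d[1],d[0])))
sp=onz(c,278.3,233,.130);dr=onz(c,279.7,236.7,.09);m=onz(c,230+237/4,190+98/4,.09)
print("sp",sp,"drum",dr,"mouth",m, np.linalg.norm((m-sp)[:2]))
e=np.array([0.524,.1665]);
for q in(sp,dr):
    v=e-q[:2];w=m[:2]-q[:2];print("shut ang",np.degrees(np.arctan2(v[1],v[0])),np.linalg.norm(v),"mouth ang",np.degrees(np.arctan2(w[1],w[0])))
w=get_image("wrist");E=np.array(w["extrinsics"]);print(w["fx"],np.round(E,3).tolist(),r.read_state()["eef_pos"])
```

```text
hub [ 0.47578028 -0.1656599   0.068     ] knob [ 0.42809889 -0.23458973  0.083     ] len 0.08381429321977384 yaw -124.67308166331381
sp [0.54398964 0.11477796 0.13      ] drum [0.54126674 0.11468389 0.09      ] mouth [0.59408292 0.09309639 0.09      ] 0.054584123755269796
shut ang 111.13062233549924 0.05545047413073478 mouth ang -23.40411356337844
shut ang 108.42967887511946 0.054617305635481304 mouth ang -22.231249152115435
357.6883111193151 [[0.265, -0.924, -0.276, 0.25], [-0.964, -0.254, -0.076, -0.633], [-0.0, 0.286, -0.958, 0.373], [0.0, 0.0, 0.0, 1.0]] [ 0.17859174 -0.65076874  0.23095936]
```

Emit:
send_rows(
  motion=[
    {"xyz": [0.045,0.0735,0.003],"rot": [0,0,0.0101]},
    {"xyz": [0.045,0.0735,0.003],"rot": [0,0,0.0101]},
    {"xyz": [0.045,0.0735,0.003],"rot": [0,0,0.0101]},
    {"xyz": [0.045,0.0735,0.003],"rot": [0,0,0.0101]},
    {"xyz": [0.045,0.0735,0.003],"rot": [0,0,0.0101]},
    {"xyz": [0.045,0.0735,0.003],"rot": [0,0,0.0101]},
    {"xyz": [0.045,0.0735,0.003],"rot": [0,0,0.0101]},
    {"xyz": [0.045,0.0735,0.003],"rot": [0,0,0.0101]},
    {"xyz": [0.045,0.0735,0.003],"rot": [0,0,0.0101]},
    {"xyz": [0.045,0.0735,0.003],"rot": [0,0,0.0101]},
    {"xyz": [0.045,0.0735,0.003],"rot": [0,0,0.0101]},
    {"xyz": [0,0,0],"rot": [0,0,0]},
  ],
  fingers=-1,
  grip_force=80,
)

```text
t: 1.8
eef_pos: [0.4777, -0.1614, 0.2517]
eef_rot: [0.884, 0.468, 0.001, -0.0]
ft_force: [-0.0, -0.8, -0.4]
width: 0.997
gripper_force: 0.0
```

```bash
cat > st.py <<'E'
from h import *
def pr():
    s=r.read_state(); x,y=s["eef_rot"][:2]; from scipy.spatial.transform import Rotation as R
    M=R.from_quat(s["eef_rot"]).as_matrix(); print("t",round(s["t"],2),"tcp",np.round(s["eef_pos"],4),"toolY yaw",round(np.degrees(np.arctan2(M[1,1],M[0,1])),2),"tilt",np.round(M[:2,2],4),"q",np.round(s["q"],2),"F",np.round(s["ft_force"],1),"M",np.round(s["moment"],2),"w",round(s["width"],3),"g",round(s["gripper_force"],1))
pr()
E
python3 - <<'E'
from st import *
w=get_image("wrist"); cv2.imwrite("pics/w1.png",w["img"])
for p in [(.4758,-.1657,.068),(.4281,-.2346,.083)]: print(proj(w,p))
E
```

```text
t 1.8 tcp [ 0.4777 -0.1614  0.2517] toolY yaw -34.16 tilt [0.002  0.0014] q [ 0.65  0.2  -0.47  1.88  0.1   1.08 -0.46] F [-0.  -0.8 -0.4] M [-0.01  0.02  0.03] w 0.997 g 0.0
[317.23755216 224.48411136]
[316.46260264 313.01951297]
```

View pics/w1.png

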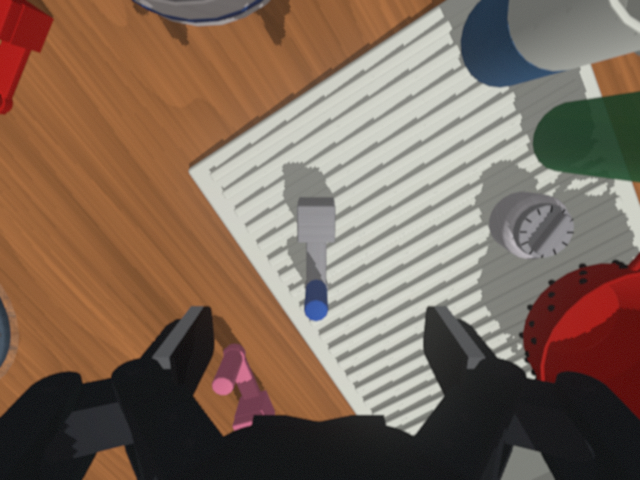

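The wrist view shows the hub top at (317,224) and the knob at (316,311), both where predicted, with the arm straight along the tool's x. Descending onto the hub.

Emit:
send_rows(
  motion=[
    {"xyz": [-0.0004,-0.0009,-0.05],"rot": [0,0,-0.0002]},
    {"xyz": [-0.0004,-0.0009,-0.06],"rot": [0,0,-0.0002]},
    {"xyz": [-0.0004,-0.0009,-0.06],"rot": [0,0,-0.0002]},
    {"xyz": [-0.0004,-0.0009,-0.06],"rot": [0,0,-0.0002]},
    {"xyz": [-0.0004,-0.0009,-0.05],"rot": [0,0,-0.0002]},
    {"xyz": [-0.0004,-0.0009,-0.04],"rot": [0,0,-0.0002]},
    {"xyz": [-0.0004,-0.0009,-0.03],"rot": [0,0,-0.0002]},
    {"xyz": [-0.0004,-0.0009,-0.016],"rot": [0,0,0]},
    {"xyz": [0,0,0],"rot": [0,0,0]},
  ],
)

```text
t: 2.98
eef_pos: [0.4731, -0.171, 0.0312]
eef_rot: [0.888, 0.46, -0.001, -0.0]
ft_force: [0.2, 0.2, 0.2]
width: 1.001
gripper_force: 0.0
```

Emit:
send_rows(
  motion=[
    {"xyz": [0,0,0],"rot": [0,0,0]},
    {"xyz": [0,0,0],"rot": [0,0,0]},
    {"xyz": [0,0,0],"rot": [0,0,0]},
    {"xyz": [0,0,0],"rot": [0,0,0]},
    {"xyz": [0,0,0],"rot": [0,0,0]},
    {"xyz": [0,0,0],"rot": [0,0,0]},
    {"xyz": [0,0,0],"rot": [0,0,0]},
    {"xyz": [0,0,0],"rot": [0,0,0]},
  ],
  fingers=1,
  grip_force=80,
)

```text
t: 3.98
eef_pos: [0.4739, -0.17, 0.0323]
eef_rot: [0.888, 0.46, 0.0, 0.0]
ft_force: [-1.8, 1.3, 5.1]
width: 0.413
gripper_force: 79.8
```

```bash
python3 st.py
```

```text
t 3.98 tcp [ 0.4739 -0.17    0.0323] toolY yaw -35.17 tilt [ 0.0003 -0.0003] q [ 0.56  0.5  -0.37  2.09  0.31  0.61 -0.64] F [-1.8  1.3  5.1] M [ 0.23  0.43 -0.13] w 0.413 g 79.8
```

Emit:
send_rows(
  motion=[
    {"xyz": [0,0,0.03],"rot": [0,0,0]},
    {"xyz": [0,0,0.06],"rot": [0,0,0]},
    {"xyz": [0,0,0.07],"rot": [0,0,0]},
    {"xyz": [0,0,0.07],"rot": [0,0,0]},
    {"xyz": [0,0,0.05],"rot": [0,0,0]},
    {"xyz": [0,0,0],"rot": [0,0,0]},
    {"xyz": [0,0,0],"rot": [0,0,0]},
  ],
)

```text
t: 4.85
eef_pos: [0.4725, -0.17, 0.1981]
eef_rot: [0.888, 0.46, -0.001, -0.001]
ft_force: [-0.6, 0.3, -3.2]
width: 0.411
gripper_force: 80.2
```

Run:
```python
from st import *
w=get_image("wrist"); t=get_image("top"); cv2.imwrite("pics/w2.png",np.hstack([cv2.resize(w["img"],(480,360)),cv2.resize(t["img"][170:330,340:480],(315,360),interpolation=2)]))
```

```text
t 4.85 tcp [ 0.4725 -0.17    0.1981] toolY yaw -35.17 tilt [-0.0025  0.0007] q [ 0.66  0.26 -0.47  1.95  0.14  0.96 -0.49] F [-0.6  0.3 -3.2] M [ 0.03 -0.04  0.02] w 0.411 g 80.2
```

View pics/w2.png

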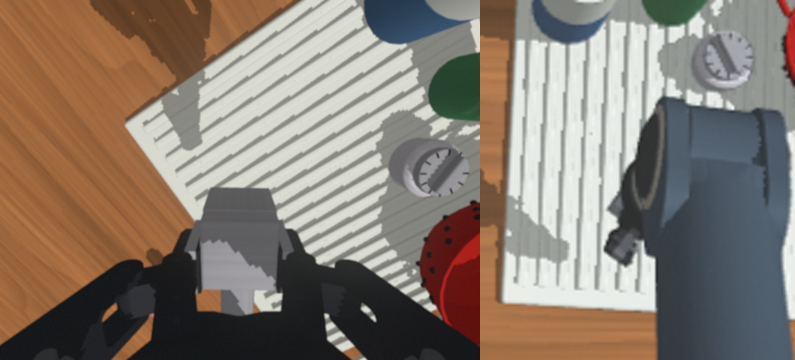

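The crank is held level, with the hub's rear face at rows 188–222 of the scaled wrist view. Next I measure where the hub sits in the tool frame.

Run:
```python
from st import *
from scipy.spatial.transform import Rotation as R
w=get_image("wrist"); s=r.read_state(); g=cv2.cvtColor(w["img"],cv2.COLOR_BGR2GRAY).astype(float)
print(np.round(g[240:310:1,305:335].mean(1)).astype(int).tolist())
print("row275",np.round(g[270:280,250:390:2].mean(0)).astype(int).tolist())
M=R.from_quat(s["eef_rot"]).as_matrix()
for v in (248,250,252,294,296,298,300):
    for z in (-.0143,.0357):
        p=onz(w,319,v,s["eef_pos"][2]+z); print(v,z,np.round(M.T@(p-s["eef_pos"]),4))
```

```text
t 4.95 tcp [ 0.4725 -0.1699  0.1977] toolY yaw -35.16 tilt [-0.0033  0.0013] q [ 0.66  0.26 -0.47  1.95  0.14  0.96 -0.49] F [ 0.2  0.5 -3.8] M [ 0.09 -0.02  0.04] w 0.413 g 80.2
[207, 211, 214, 215, 214, 211, 208, 204, 197, 175, 138, 103, 91, 91, 91, 92, 91, 91, 91, 91, 90, 90, 90, 90, 90, 90, 90, 90, 89, 89, 89, 89, 88, 89, 88, 88, 88, 88, 88, 91, 94, 94, 91, 89, 89, 89, 89, 89, 90, 90, 89, 88, 87, 87, 87, 89, 92, 93, 94, 95, 95, 96, 96, 95, 95, 94, 94, 94, 94, 94]
row275 [215, 215, 215, 215, 215, 215, 212, 213, 216, 216, 203, 138, 92, 88, 89, 89, 89, 90, 89, 89, 90, 90, 89, 89, 89, 89, 90, 90, 89, 88, 87, 87, 89, 90, 89, 89, 89, 89, 90, 89, 88, 87, 88, 89, 89, 89, 88, 89, 90, 89, 89, 89, 89, 91, 91, 92, 92, 94, 125, 153, 151, 148, 159, 164, 167, 174, 184, 194, 204, 211]
248 -0.0143 [0.0241 0.0017 0.0143]
248 0.0357 [ 0.0395  0.0015 -0.0357]
250 -0.0143 [0.0232 0.0017 0.0143]
250 0.0357 [ 0.0389  0.0015 -0.0357]
252 -0.0143 [0.0222 0.0017 0.0143]
252 0.0357 [ 0.0382  0.0015 -0.0357]
294 -0.0143 [0.0012 0.0017 0.0143]
294 0.0357 [ 0.0239  0.0015 -0.0357]
296 -0.0143 [0.0001 0.0017 0.0143]
296 0.0357 [ 0.0232  0.0015 -0.0357]
298 -0.0143 [-0.0009  0.0017  0.0143]
298 0.0357 [ 0.0225  0.0015 -0.0357]
300 -0.0143 [-0.0019  0.0017  0.0143]
300 0.0357 [ 0.0218  0.0015 -0.0357]
```

Emit:
send_rows(
  motion=[
    {"xyz": [0.0172,0.0357,0.006],"rot": [0,0,0.0275]},
    {"xyz": [0.0172,0.0357,0.006],"rot": [0,0,0.0275]},
    {"xyz": [0.0172,0.0357,0.006],"rot": [0,0,0.0275]},
    {"xyz": [0.0172,0.0357,0.006],"rot": [0,0,0.0275]},
    {"xyz": [0.0172,0.0357,0.006],"rot": [0,0,0.0275]},
    {"xyz": [0.0172,0.0357,0],"rot": [0,0,0.0275]},
    {"xyz": [0.0172,0.0357,0],"rot": [0,0,0.0275]},
    {"xyz": [0.0172,0.0357,0],"rot": [0,0,0.0275]},
  ],
)

```text
t: 6.0
eef_pos: [0.556, 0.0017, 0.2162]
eef_rot: [0.388, 0.922, -0.0, -0.001]
ft_force: [-0.5, -1.0, -3.6]
width: 0.416
gripper_force: 80.1
```

Emit:
send_rows(
  motion=[
    {"xyz": [0.0172,0.0357,0],"rot": [0,0,0.0275]},
    {"xyz": [0.0172,0.0357,0],"rot": [0,0,0.0275]},
    {"xyz": [0.0172,0.0357,0],"rot": [0,0,0.0275]},
    {"xyz": [0.0172,0.0357,0],"rot": [0,0,0.0275]},
    {"xyz": [0.0172,0.0357,0],"rot": [0,0,0.0275]},
    {"xyz": [0.0172,0.0357,0],"rot": [0,0,0.0275]},
    {"xyz": [0.0172,0.0357,0],"rot": [0,0,0.0275]},
    {"xyz": [0,0,0],"rot": [0,0,0]},
    {"xyz": [0,0,0],"rot": [0,0,0]},
  ],
)

```text
t: 7.12
eef_pos: [0.6281, 0.1501, 0.2163]
eef_rot: [-0.201, 0.98, -0.0, -0.001]
ft_force: [0.3, -1.0, -3.6]
width: 0.412
gripper_force: 80.0
```

Run:
```python
from st import *
w=get_image("wrist"); cv2.imwrite("pics/w3.png",w["img"])
for z in (.103,.133): print(proj(w,(.544,.116,z)))
```

```text
t 7.12 tcp [0.6281 0.1501 0.2163] toolY yaw 113.23 tilt [-0.0022 -0.0012] q [ 0.36  0.64 -1.01  1.58  0.56  1.24  1.22] F [ 0.3 -1.  -3.6] M [-0.06  0.06 -0.03] w 0.412 g 80.0
[323.52347701 110.17784135]
[324.17820983 106.28436792]
```

View pics/w3.png

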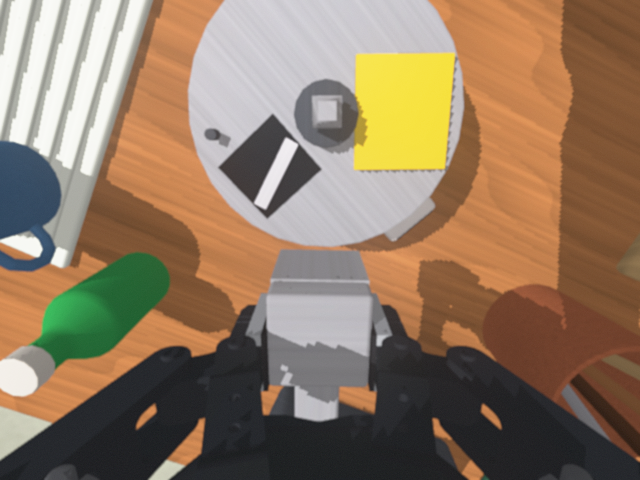

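The wrist view shows the shoulder at about (327,112), the shaft top at (327,110) and the shutter spanning (356–455, 54–170).

Run:
```python
from st import *
w=get_image("wrist"); im=w["img"]; g=cv2.cvtColor(im,cv2.COLOR_BGR2GRAY)
cv2.imwrite("pics/c4.png",cv2.resize(im[70:160,280:380],(800,720),interpolation=2)[60:660])
h=cv2.cvtColor(im,cv2.COLOR_BGR2HSV); y=cv2.inRange(h,(20,150,100),(34,255,255)); c=max(cv2.findContours(y,0,1)[0],key=cv2.contourArea)
H=cv2.convexHull(c); a=cv2.approxPolyDP(H,4,True)[:,0]; P=np.array([onz(w,*p,.095)[:2] for p in a]); print(a.tolist(),np.round(P,4).tolist())
for i in range(len(P)):
    d=P[(i+1)%len(P)]-P[i]; print(round(np.linalg.norm(d),4),round(np.degrees(np.arctan2(d[1],d[0])),1))
```

```text
t 7.17 tcp [0.6283 0.1498 0.2166] toolY yaw 113.21 tilt [-0.0015 -0.0014] q [ 0.36  0.64 -1.01  1.58  0.56  1.24  1.22] F [ 1.1  0.2 -3.1] M [-0.03  0.06  0.  ] w 0.408 g 80.0
[[454, 54], [444, 167], [355, 168], [357, 55]] [[0.4773, 0.1812], [0.5446, 0.2109], [0.5706, 0.1521], [0.5033, 0.1223]]
0.0735 23.8
0.0643 -66.1
0.0737 -156.1
0.0644 113.7
```

View pics/c4.png

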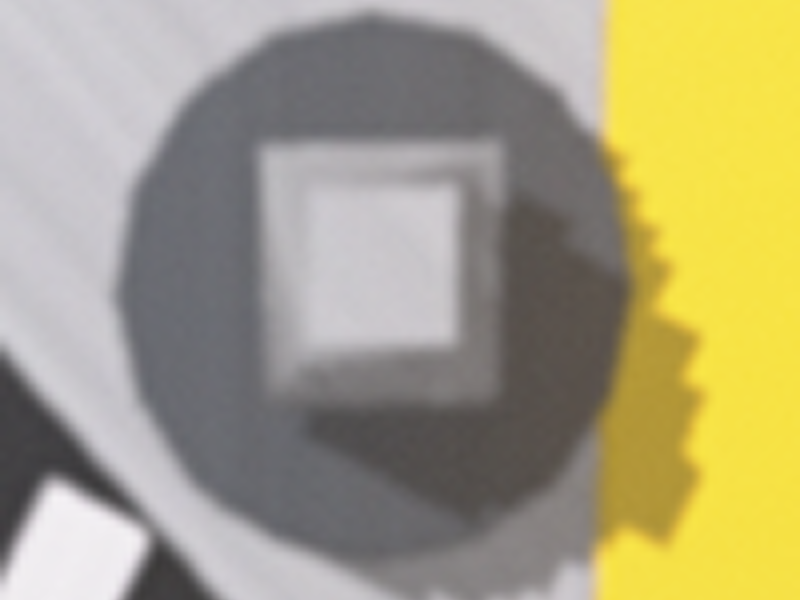

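The shaft's top face is centred at pixel (327.3,110.4) and the shoulder at (326.3,112.8). The shutter's yaw is about 113.7°.

Run:
```python
from st import *
from scipy.spatial.transform import Rotation as R
w=get_image("wrist"); s=r.read_state(); M=R.from_quat(s["eef_rot"]).as_matrix()
a=onz(w,327.3,110.4,.133); b=onz(w,326.3,112.8,.103); print(a,b)
S=(a+b)/2; 
T=S[:2]-.005*M[:2,0]; print("S",S[:2],"TCP target",T,"delta share",(T-s["eef_pos"][:2])/.6)
```

```text
t 7.22 tcp [0.6284 0.1498 0.2169] toolY yaw 113.21 tilt [-0.001  -0.0014] q [ 0.36  0.64 -1.01  1.58  0.56  1.24  1.22] F [-0.  -0.4 -2.2] M [-0.    0.06  0.06] w 0.41 g 80.0
[0.5456293  0.11826539 0.133     ] [0.54508771 0.11802667 0.103     ]
S [0.54535851 0.11814603] TCP target [0.54995339 0.12011758] delta share [-0.13083374 -0.04964373]
```

Emit:
send_rows(
  motion=[
    {"xyz": [-0.02,-0.008,0],"rot": [0,0,0.0005]},
    {"xyz": [-0.03,-0.012,0],"rot": [0,0,0.0005]},
    {"xyz": [-0.03,-0.012,0],"rot": [0,0,0]},
    {"xyz": [-0.03,-0.012,0],"rot": [0,0,0]},
    {"xyz": [-0.0198,-0.0073,-0.02],"rot": [0,0,0]},
    {"xyz": [0,0,-0.03],"rot": [0,0,0]},
    {"xyz": [0,0,-0.03],"rot": [0,0,0]},
    {"xyz": [0,0,-0.02],"rot": [0,0,0]},
    {"xyz": [0,0,0],"rot": [0,0,0]},
    {"xyz": [0,0,0],"rot": [0,0,0]},
  ],
)

```text
t: 8.52
eef_pos: [0.5511, 0.121, 0.1578]
eef_rot: [-0.206, 0.979, 0.0, 0.0]
ft_force: [-0.0, -0.0, -3.3]
width: 0.41
gripper_force: 80.1
```

```bash
python3 st.py
```

```text
t 8.53 tcp [0.5511 0.121  0.1578] toolY yaw 113.72 tilt [0.0006 0.0009] q [ 0.46  0.58 -1.03  1.84  0.57  1.06  1.18] F [-0.  -0.  -3.3] M [-0.03 -0.01  0.01] w 0.41 g 80.1
```

Emit:
send_rows(
  motion=[
    {"xyz": [-0.0008,-0.003,0],"rot": [0,0,0]},
    {"xyz": [0,0,-0.008],"rot": [0,0,0]},
    {"xyz": [0,0,-0.006],"rot": [0,0,0]},
    {"xyz": [0,0,-0.006],"rot": [0,0,0]},
    {"xyz": [0,0,-0.006],"rot": [0,0,0]},
    {"xyz": [0,0,0],"rot": [0,0,0]},
    {"xyz": [0,0,0],"rot": [0,0,0]},
  ],
)

```text
t: 9.4
eef_pos: [0.55, 0.1193, 0.142]
eef_rot: [-0.206, 0.979, 0.001, 0.0]
ft_force: [-1.4, 3.2, -2.6]
width: 0.413
gripper_force: 80.1
```

```bash
python3 st.py
```

```text
t 9.4 tcp [0.55   0.1193 0.142 ] toolY yaw 113.73 tilt [-0.0002  0.0012] q [ 0.45  0.6  -1.02  1.86  0.59  1.03  1.17] F [-1.4  3.2 -2.6] M [0.6  0.27 0.04] w 0.413 g 80.1
```

Emit:
send_rows(
  motion=[
    {"xyz": [-0.0003,0.001,0],"rot": [0,0,0]},
    {"xyz": [0,0,-0.006],"rot": [0,0,0]},
    {"xyz": [0,0,-0.006],"rot": [0,0,0]},
    {"xyz": [0,0,-0.006],"rot": [0,0,0]},
    {"xyz": [0,0,0],"rot": [0,0,0]},
    {"xyz": [0,0,0],"rot": [0,0,0]},
  ],
)

```text
t: 10.15
eef_pos: [0.5497, 0.1205, 0.1308]
eef_rot: [-0.206, 0.979, 0.001, 0.0]
ft_force: [-0.4, 5.3, -2.2]
width: 0.41
gripper_force: 81.2
```

```bash
python3 st.py
```

```text
t 10.15 tcp [0.5497 0.1205 0.1308] toolY yaw 113.75 tilt [-0.0003  0.0024] q [ 0.44  0.61 -1.01  1.87  0.61  1.01  1.16] F [-0.4  5.3 -2.2] M [ 1.21  0.3  -0.07] w 0.41 g 81.2
```

Sliding on well; continuing down to the seat.

Emit:
send_rows(
  motion=[
    {"xyz": [0,0.001,0],"rot": [0,0,0]},
    {"xyz": [0,0,-0.006],"rot": [0,0,0]},
    {"xyz": [0,0,-0.006],"rot": [0,0,0]},
    {"xyz": [0,0,-0.006],"rot": [0,0,0]},
    {"xyz": [0,0,-0.004],"rot": [0,0,0]},
    {"xyz": [0,0,0],"rot": [0,0,0]},
    {"xyz": [0,0,0],"rot": [0,0,0]},
  ],
)

```text
t: 11.02
eef_pos: [0.5496, 0.1205, 0.1174]
eef_rot: [-0.206, 0.979, 0.001, -0.0]
ft_force: [-0.8, 5.7, -1.8]
width: 0.41
gripper_force: 81.1
```

```bash
python3 st.py
```

```text
t 11.03 tcp [0.5496 0.1205 0.1174] toolY yaw 113.74 tilt [-0.0006  0.0014] q [ 0.43  0.62 -0.99  1.88  0.62  0.99  1.14] F [-0.8  5.7 -1.8] M [1.27 0.35 0.03] w 0.41 g 81.1
```

Emit:
send_rows(
  motion=[
    {"xyz": [0,0.0015,0],"rot": [0,0,0]},
    {"xyz": [0,0,-0.002],"rot": [0,0,0]},
    {"xyz": [0,0,-0.002],"rot": [0,0,0]},
    {"xyz": [0,0,0],"rot": [0,0,0]},
    {"xyz": [0,0,0],"rot": [0,0,0]},
  ],
)

```text
t: 11.65
eef_pos: [0.5496, 0.1206, 0.1173]
eef_rot: [-0.205, 0.979, -0.001, -0.0]
ft_force: [-7.1, 1.7, 12.6]
width: 0.41
gripper_force: 83.1
```

```bash
python3 st.py
```

```text
t 11.65 tcp [0.5496 0.1206 0.1173] toolY yaw 113.69 tilt [-0.0004 -0.0021] q [ 0.43  0.62 -0.99  1.88  0.63  0.99  1.14] F [-7.1  1.7 12.6] M [0.28 1.57 0.03] w 0.41 g 83.1
```

Fully seated. Turning clockwise, with the TCP circling the spindle axis.

Emit:
send_rows(
  motion=[
    {"xyz": [0.0004,-0.001,0.001],"rot": [0,0,-0.02]},
    {"xyz": [0.0002,-0.001,0],"rot": [0,0,-0.02]},
    {"xyz": [0.0001,-0.001,0],"rot": [0,0,-0.02]},
    {"xyz": [0,-0.001,0],"rot": [0,0,-0.02]},
    {"xyz": [-0.0002,-0.001,0],"rot": [0,0,-0.02]},
    {"xyz": [-0.0003,-0.001,0],"rot": [0,0,-0.02]},
    {"xyz": [-0.0004,-0.001,0],"rot": [0,0,-0.02]},
    {"xyz": [-0.0005,-0.0009,0],"rot": [0,0,-0.02]},
    {"xyz": [-0.0006,-0.0008,0],"rot": [0,0,-0.02]},
  ],
)

```text
t: 12.78
eef_pos: [0.5489, 0.1157, 0.1173]
eef_rot: [0.352, 0.936, -0.001, 0.0]
ft_force: [-5.3, 2.8, 6.9]
width: 0.413
gripper_force: 82.0
```

```bash
python3 st.py
```

```text
t 12.78 tcp [0.5489 0.1157 0.1173] toolY yaw 48.75 tilt [-0.     -0.0012] q [ 0.26  0.52 -0.72  1.89  0.43  0.9   0.18] F [-5.3  2.8  6.9] M [0.62 1.06 0.25] w 0.413 g 82.0
```

Emit:
send_rows(
  motion=[
    {"xyz": [-0.0007,-0.0007,0],"rot": [0,0,-0.02]},
    {"xyz": [-0.0008,-0.0006,0],"rot": [0,0,-0.02]},
    {"xyz": [-0.0009,-0.0005,0],"rot": [0,0,-0.02]},
    {"xyz": [-0.001,-0.0004,0],"rot": [0,0,-0.02]},
    {"xyz": [-0.001,-0.0003,0],"rot": [0,0,-0.02]},
    {"xyz": [-0.001,-0.0002,0],"rot": [0,0,-0.02]},
    {"xyz": [-0.001,0,0],"rot": [0,0,-0.02]},
    {"xyz": [-0.001,0.0001,0],"rot": [0,0,-0.02]},
    {"xyz": [-0.001,0.0002,0],"rot": [0,0,-0.02]},
  ],
)

```text
t: 13.9
eef_pos: [0.5429, 0.114, 0.1173]
eef_rot: [0.799, 0.602, -0.002, 0.0]
ft_force: [-7.3, 2.2, 8.8]
width: 0.412
gripper_force: 82.1
```

```bash
python3 st.py
```

```text
t 13.9 tcp [0.5429 0.114  0.1173] toolY yaw -16.03 tilt [-0.0023 -0.002 ] q [ 0.07  0.45 -0.45  1.91  0.26  0.84 -0.8 ] F [-7.3  2.2  8.8] M [0.59 1.53 0.28] w 0.412 g 82.1
```

Emit:
send_rows(
  motion=[
    {"xyz": [-0.0005,0.0001,0],"rot": [0,0,-0.01]},
    {"xyz": [-0.0005,0.0002,0],"rot": [0,0,-0.01]},
    {"xyz": [-0.0005,0.0002,0],"rot": [0,0,-0.01]},
  ],
)

```text
t: 14.28
eef_pos: [0.5418, 0.1144, 0.1173]
eef_rot: [0.851, 0.525, -0.002, 0.0]
ft_force: [-7.0, 2.6, 9.2]
width: 0.406
gripper_force: 82.2
```

```bash
python3 st.py
```

```text
t 14.28 tcp [0.5418 0.1144 0.1173] toolY yaw -26.71 tilt [-0.0026 -0.0019] q [ 0.04  0.44 -0.41  1.92  0.23  0.84 -0.96] F [-7.   2.6  9.2] M [0.58 1.48 0.28] w 0.406 g 82.2
```

Emit:
send_rows(
  motion=[
    {"xyz": [-0.0002,0.0001,0],"rot": [0,0,-0.005]},
    {"xyz": [0,0,0],"rot": [0,0,0]},
  ],
)

```text
t: 14.52
eef_pos: [0.5417, 0.1145, 0.1173]
eef_rot: [0.859, 0.512, -0.002, 0.0]
ft_force: [-8.1, 2.8, 9.9]
width: 0.411
gripper_force: 82.4
```

```bash
python3 st.py
```

```text
t 14.53 tcp [0.5417 0.1145 0.1173] toolY yaw -28.43 tilt [-0.0027 -0.0018] q [ 0.03  0.44 -0.4   1.92  0.23  0.84 -0.99] F [-8.1  2.8  9.9] M [0.64 1.54 0.09] w 0.411 g 82.4
```

Emit:
send_rows(
  motion=[
    {"xyz": [-0.0002,0.0001,0],"rot": [0,0,-0.005]},
    {"xyz": [-0.0002,0.0001,0],"rot": [0,0,-0.005]},
  ],
)

```text
t: 14.78
eef_pos: [0.5414, 0.1146, 0.1172]
eef_rot: [0.875, 0.484, -0.002, 0.0]
ft_force: [-8.6, 2.1, 9.0]
width: 0.412
gripper_force: 82.2
```

```bash
python3 st.py
```

```text
t 14.78 tcp [0.5414 0.1146 0.1172] toolY yaw -32.05 tilt [-0.0029 -0.0018] q [ 0.02  0.43 -0.39  1.92  0.22  0.83 -1.04] F [-8.6  2.1  9. ] M [0.62 1.61 0.28] w 0.412 g 82.2
```

Emit:
send_rows(
  motion=[
    {"xyz": [-0.0002,0.0001,0],"rot": [0,0,-0.005]},
    {"xyz": [-0.0002,0.0001,0],"rot": [0,0,-0.005]},
  ],
)

```text
t: 15.02
eef_pos: [0.5411, 0.1149, 0.1173]
eef_rot: [0.889, 0.457, -0.002, 0.0]
ft_force: [-7.3, 3.1, 11.1]
width: 0.416
gripper_force: 81.5
```

```bash
python3 st.py
```

```text
t 15.03 tcp [0.5411 0.1149 0.1173] toolY yaw -35.55 tilt [-0.0027 -0.002 ] q [ 0.01  0.43 -0.37  1.92  0.21  0.83 -1.1 ] F [-7.3  3.1 11.1] M [0.65 1.62 0.78] w 0.416 g 81.5
```

Emit:
send_rows(
  motion=[
    {"xyz": [-0.0001,0.0001,0],"rot": [0,0,-0.003]},
    {"xyz": [-0.0001,0,0],"rot": [0,0,-0.003]},
    {"xyz": [0,0,0],"rot": [0,0,0]},
    {"xyz": [0,0,0],"rot": [0,0,0]},
  ],
)

```text
t: 15.52
eef_pos: [0.5409, 0.1149, 0.1173]
eef_rot: [0.897, 0.442, -0.002, 0.001]
ft_force: [-7.5, 2.2, 9.9]
width: 0.414
gripper_force: 81.3
```

```bash
python3 st.py
```

```text
t 15.53 tcp [0.5409 0.1149 0.1173] toolY yaw -37.49 tilt [-0.0026 -0.0028] q [ 0.    0.43 -0.37  1.92  0.21  0.83 -1.13] F [-7.5  2.2  9.9] M [0.56 1.54 1.23] w 0.414 g 81.3
```

At the stop (moment 1.2 N m). Backing off into the middle of the play, then lifting.

Emit:
send_rows(
  motion=[
    {"xyz": [0.0004,-0.0002,0],"rot": [0,0,0.008]},
    {"xyz": [0.0004,-0.0002,0],"rot": [0,0,0.008]},
    {"xyz": [0,0,0],"rot": [0,0,0]},
  ],
)

```text
t: 15.9
eef_pos: [0.5417, 0.1147, 0.1172]
eef_rot: [0.875, 0.485, -0.001, -0.0]
ft_force: [-7.1, 3.1, 8.7]
width: 0.408
gripper_force: 82.1
```

```bash
python3 st.py
```

```text
t 15.9 tcp [0.5417 0.1147 0.1172] toolY yaw -32.01 tilt [-0.0026 -0.0013] q [ 0.02  0.43 -0.39  1.92  0.22  0.83 -1.04] F [-7.1  3.1  8.7] M [0.65 1.47 0.2 ] w 0.408 g 82.1
```

Emit:
send_rows(
  motion=[
    {"xyz": [-0.001,0.0005,0],"rot": [0,0,0.006]},
    {"xyz": [-0.0005,0,0],"rot": [0,0,0.006]},
    {"xyz": [0,0,0],"rot": [0,0,0]},
  ],
)

```text
t: 16.27
eef_pos: [0.5424, 0.1143, 0.1173]
eef_rot: [0.856, 0.517, -0.0, 0.001]
ft_force: [-3.2, 2.6, 5.4]
width: 0.413
gripper_force: 82.0
```

```bash
python3 st.py
```

```text
t 16.27 tcp [0.5424 0.1143 0.1173] toolY yaw -27.77 tilt [ 0.0006 -0.0012] q [ 0.03  0.44 -0.41  1.92  0.23  0.83 -0.98] F [-3.2  2.6  5.4] M [0.45 0.76 0.03] w 0.413 g 82.0
```

Emit:
send_rows(
  motion=[
    {"xyz": [0,0,0.006],"rot": [0,0,0]},
    {"xyz": [0,0,0.008],"rot": [0,0,0]},
    {"xyz": [0,0,0.01],"rot": [0,0,0]},
    {"xyz": [0,0,0],"rot": [0,0,0]},
  ],
)

```text
t: 16.77
eef_pos: [0.5423, 0.1143, 0.1309]
eef_rot: [0.856, 0.517, 0.0, 0.0]
ft_force: [-0.0, 0.1, -2.2]
width: 0.411
gripper_force: 80.9
```

```bash
python3 st.py
```

```text
t 16.77 tcp [0.5423 0.1143 0.1309] toolY yaw -27.8 tilt [ 0.0006 -0.0005] q [ 0.04  0.42 -0.41  1.91  0.22  0.86 -0.97] F [-0.   0.1 -2.2] M [0.11 0.08 0.02] w 0.411 g 80.9
```

Free of load. Lifting clear and checking the shutter.

Emit:
send_rows(
  motion=[
    {"xyz": [0,0,0.015],"rot": [0,0,0]},
    {"xyz": [0,0,0.03],"rot": [0,0,0]},
    {"xyz": [0,0,0.04],"rot": [0,0,0]},
    {"xyz": [0,0,0.04],"rot": [0,0,0]},
    {"xyz": [-0.05,-0.07,0.015],"rot": [0,0,0]},
    {"xyz": [-0.05,-0.08,0],"rot": [0,0,0]},
    {"xyz": [-0.02,-0.08,0],"rot": [0,0,0]},
    {"xyz": [0,0,0],"rot": [0,0,0]},
    {"xyz": [0,0,0],"rot": [0,0,0]},
  ],
)

```text
t: 17.9
eef_pos: [0.4707, -0.0228, 0.2157]
eef_rot: [0.856, 0.517, 0.001, 0.0]
ft_force: [0.2, 0.3, -3.9]
width: 0.412
gripper_force: 81.1
```

Run:
```python
from st import *
pr
s=get_image("scene"); t=get_image("top"); w=get_image("wrist")
cv2.imwrite("pics/v5.png",np.hstack([cv2.resize(s["img"][180:310,300:450],(400,347),interpolation=2),cv2.resize(w["img"],(400,347))]))
im=t["img"];h=cv2.cvtColor(im,cv2.COLOR_BGR2HSV); y=cv2.inRange(h,(20,150,100),(34,255,255)); y[:150]=0;y[300:]=0;y[:,:200]=0;y[:,340:]=0
c=max(cv2.findContours(y,0,1)[0],key=cv2.contourArea); b=cv2.boxPoints(cv2.minAreaRect(c)); P=np.array([onz(t,*p,.095)[:2] for p in b]); print(cv2.contourArea(c),P.round(4).tolist(),P.mean(0), [np.degrees(np.arctan2(*(P[i+1]-P[i])[::-1])).round(1) for i in range(3)])
```

```text
t 17.9 tcp [ 0.4707 -0.0228  0.2157] toolY yaw -27.78 tilt [0.0022 0.0003] q [ 0.31  0.18 -0.39  2.    0.08  0.98 -0.61] F [ 0.2  0.3 -3.9] M [ 0.07 -0.08 -0.02] w 0.412 g 81.1
807.5 [[0.5798, 0.1422], [0.6392, 0.1142], [0.606, 0.0481], [0.5471, 0.0765]] [0.59302954 0.09523783] [np.float64(-25.3), np.float64(-116.6), np.float64(154.3)]
```

View pics/v5.png

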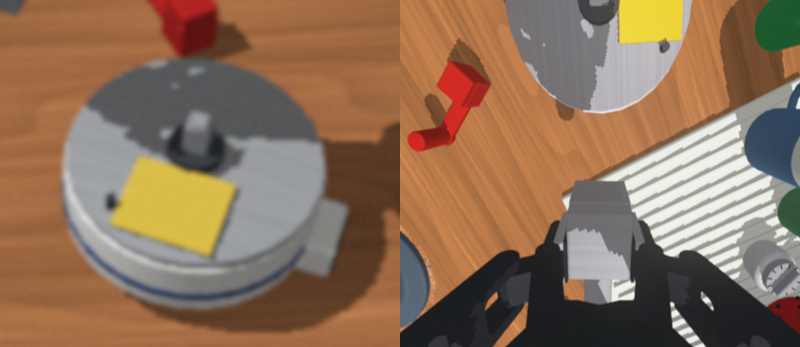

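The shutter now lies over the mouth, against its stop pin, at -25.5°. Now the crank goes back to the drainer's near half.

Emit:
send_rows(
  motion=[
    {"xyz": [0.001,-0.04,0],"rot": [0,0,-0.004]},
    {"xyz": [0.001,-0.065,0],"rot": [0,0,-0.004]},
    {"xyz": [0.001,-0.065,0],"rot": [0,0,-0.004]},
    {"xyz": [0.001,-0.05,-0.02],"rot": [0,0,-0.004]},
    {"xyz": [0.001,-0.025,-0.05],"rot": [0,0,-0.004]},
    {"xyz": [0,0,-0.06],"rot": [0,0,0]},
    {"xyz": [0,0,-0.06],"rot": [0,0,0]},
    {"xyz": [0,0,-0.05],"rot": [0,0,0]},
    {"xyz": [0,0,-0.035],"rot": [0,0,0]},
    {"xyz": [0,0,0],"rot": [0,0,0]},
    {"xyz": [0,0,0],"rot": [0,0,0]},
  ],
)

```text
t: 19.42
eef_pos: [0.4737, -0.1705, 0.0498]
eef_rot: [0.887, 0.462, 0.0, 0.0]
ft_force: [0.2, 0.4, -2.2]
width: 0.408
gripper_force: 80.8
```

```bash
python3 st.py
```

```text
t 19.43 tcp [ 0.4737 -0.1705  0.0498] toolY yaw -34.99 tilt [ 0.0008 -0.0001] q [ 0.45  0.45 -0.23  2.09  0.17  0.62 -0.51] F [ 0.2  0.4 -2.2] M [-0.01 -0.02  0.03] w 0.408 g 80.8
```

Emit:
send_rows(
  motion=[
    {"xyz": [0,0,-0.008],"rot": [0,0,0]},
    {"xyz": [0,0,-0.007],"rot": [0,0,0]},
    {"xyz": [0,0,-0.005],"rot": [0,0,0]},
    {"xyz": [0,0,-0.004],"rot": [0,0,0]},
    {"xyz": [0,0,-0.003],"rot": [0,0,0]},
    {"xyz": [0,0,-0.002],"rot": [0,0,0]},
    {"xyz": [0,0,0],"rot": [0,0,0]},
    {"xyz": [0,0,0],"rot": [0,0,0]},
  ],
)

```text
t: 20.42
eef_pos: [0.4732, -0.1702, 0.0323]
eef_rot: [0.887, 0.462, 0.0, 0.0]
ft_force: [0.6, 1.0, 0.9]
width: 0.408
gripper_force: 81.6
```

```bash
python3 st.py
```

```text
t 20.43 tcp [ 0.4732 -0.1702  0.0323] toolY yaw -34.99 tilt [ 0.0001 -0.    ] q [ 0.44  0.48 -0.22  2.1   0.18  0.58 -0.52] F [0.6 1.  0.9] M [ 0.02  0.28 -0.03] w 0.408 g 81.6
```

Emit:
send_rows(
  motion=[
    {"xyz": [0,0,0],"rot": [0,0,0]},
    {"xyz": [0,0,0],"rot": [0,0,0]},
    {"xyz": [0,0,0],"rot": [0,0,0]},
    {"xyz": [0,0,0],"rot": [0,0,0]},
    {"xyz": [0,0,0],"rot": [0,0,0]},
    {"xyz": [0,0,0],"rot": [0,0,0]},
    {"xyz": [0,0,0],"rot": [0,0,0]},
    {"xyz": [0,0,0],"rot": [0,0,0]},
  ],
  fingers=-1,
)

```text
t: 21.42
eef_pos: [0.4731, -0.1703, 0.0321]
eef_rot: [0.887, 0.462, 0.0, 0.0]
ft_force: [-0.5, -0.7, -0.2]
width: 0.999
gripper_force: 0.0
```

Emit:
send_rows(
  motion=[
    {"xyz": [0,0,0.02],"rot": [0,0,0]},
    {"xyz": [0,0,0.04],"rot": [0,0,0]},
    {"xyz": [0,0,0.06],"rot": [0,0,0]},
    {"xyz": [0,0,0.07],"rot": [0,0,0]},
    {"xyz": [0,0,0.07],"rot": [0,0,0]},
    {"xyz": [-0.02,-0.05,0.06],"rot": [0,0,0]},
    {"xyz": [-0.03,-0.08,0.04],"rot": [0,0,0]},
    {"xyz": [-0.02,-0.08,0],"rot": [0,0,0]},
    {"xyz": [0,-0.06,0],"rot": [0,0,0]},
    {"xyz": [0,0,0],"rot": [0,0,0]},
    {"xyz": [0,0,0],"rot": [0,0,0]},
  ],
)

```text
t: 22.8
eef_pos: [0.4313, -0.3313, 0.2485]
eef_rot: [0.887, 0.462, 0.0, -0.0]
ft_force: [1.0, 0.6, -0.3]
width: 0.999
gripper_force: 0.0
```

Run:
```python
from st import *
s=get_image("scene"); t=get_image("top")
cv2.imwrite("pics/v6.png",np.hstack([cv2.resize(s["img"],(400,300)),cv2.resize(t["img"],(400,300))]))
```

```text
t 22.8 tcp [ 0.4313 -0.3313  0.2485] toolY yaw -34.93 tilt [0.0004 0.0007] q [ 0.72  0.25 -0.17  1.82  0.05  1.08 -0.08] F [ 1.   0.6 -0.3] M [0.05 0.02 0.01] w 0.999 g 0.0
```

View pics/v6.png

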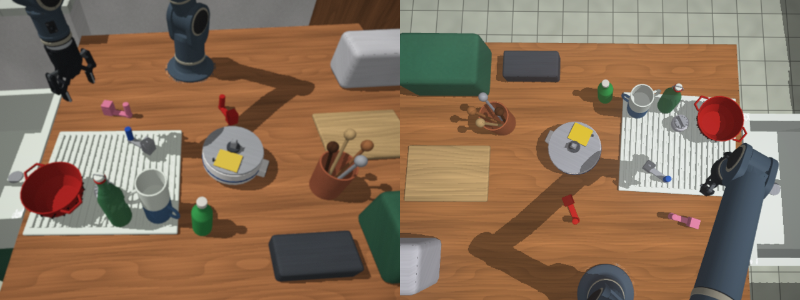

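The crank lies flat, knob up, in the drainer's near half. The mouth is covered and everything else stands where it was.

```bash
python3 -c "
from h import *
print(r.close_job())"
```

```text
the job is handed in; nothing more can be done
None
```

The job is handed in at about 23 s: the shutter is turned to its stop and covers the feed mouth, and the crank lies flat, knob up, in the drainer's near half with nothing else visibly moved.

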